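Make the hot block thermostat safe

TASK

The block thermostat is hot and must be left safe: push its open lid over and ease it down, without slamming, until it is fully shut, keeping off the hot steel on its inner side, and stand the hot-surface notice that was knocked on its back upright on its foot again, there where it lies. Do both only by pushing gently with the fingertips: pinch and lift nothing, and leave the other things on the bench undisturbed.

Things in the scene. Friction and masses are not known exactly. Their poses are not given: they have to be found in the camera images.
- thermostat: fixed white block heater; origin on the bench under the centre of its heating part. x points from its control face (roughly towards the robot) to its back, z up. Heating part 190 (x) by 210 (y) mm, steel deck 130 mm high, lid hinged along the back of the deck; the control head adjoins it on the -y side, y -105 to -205 mm, 200 mm high.
- lid (a joint): lid angle: 0 rad = fully shut, flat on the deck; 1.57 = vertical; starts upright or leaning back, 1.57 to 1.85 (limit 1.9). White plate 173 mm from hinge to free edge, 190 mm wide, 14 mm thick, 0.35 kg (varies by a fifth), on a friction hinge (0.42 N m) that keeps it at any angle; 1 to 6 N near the free edge move it.
- lid_hinge (a point): middle of the lid's hinge axis, which runs along the thermostat's y axis, 88 mm behind the thermostat's origin, 132 mm above the bench, in the plane of the lid's inner face. The outer face is 14 mm from that plane: it looks to the thermostat's back when the lid is open, and up, 146 mm above the bench, when shut.
- lid_edge (a point): middle of the lid's free edge, on the outer face. The strip of the outer face within 80 mm of this edge is plain, then comes the handle.
- handle_bar (a point): black bridge handle on the middle of the lid's outer face, 85 mm from the hinge, 100 mm wide along the hinge direction, standing 29 mm out of the face. It need not be used, and is not to be pinched. The point is the middle of its bar.
- steel_liner (a point): hot steel plate on the lid's inner side, 140 by 150 mm, 15 mm inside the free edge, 3 mm proud of the inner face; not to be touched. The point is the middle of its surface.
- notice: loose L-shaped table notice, 0.6 kg (varies by a fifth): steel foot 80 (x) by 120 (y) by 8 mm; at its back edge (heel, +x) an upright panel 148 mm wide, 4 mm thick, with a warning triangle, its top 113 mm above the foot's underside. Origin: centre of the foot's underside; x from toe to heel, z up when it stands. Starts on its back, z axis level, panel flat, triangle up.
- notice_heel (a point): middle of the notice's heel edge (back lower edge), on the bench while lying and while standing. Nearly all the weight is in the foot: 1 to 3 N high on the foot's upper surface (the face on the panel's side), away from the panel, roll it over this edge; after about 20 degrees it drops onto its foot by itself.
- notice_toe (a point): middle of the toe edge on the foot's upper surface, 80 mm from the heel. While the notice lies, the foot stands like a wall 80 mm high with this edge on top; 8 mm above the bench when the notice stands.
- multimeter: handheld multimeter lying face up, 145 x 78 x 40 mm, a loose bystander; origin under its centre, on the bench, z up
- bottle_a: small glass reagent bottle with blue screw cap, 56 mm diameter, 106 mm tall, a loose bystander; origin under its centre, on the bench, z up
- bottle_b: small glass reagent bottle with blue screw cap, 56 mm diameter, 106 mm tall, a loose bystander; origin under its centre, on the bench, z up
- beaker: open glass beaker, 68 mm diameter, 80 mm tall, a loose bystander; origin under its centre, on the bench, z up
- pycnometer: little glass density bottle with stopper, 42 mm diameter, 82 mm tall, a loose bystander; origin under its centre, on the bench, z up
- brass_mass: brass cylinder mass with knob, 38 mm diameter, 54 mm tall, a loose bystander; origin under its centre, on the bench, z up
- stopwatch: flat round black stopwatch, 60 mm diameter, 17 mm thick, a loose bystander; origin under its centre, on the bench, z up
Mind the look-alikes: they are no part of the job. Several things look just like the notice: the one meant starts farthest to the robot's right.

How it is judged:
By the outcome, as a careful person would: the job done as asked, in the order asked, and still so for the second after the job is handed in, with the robot touching nothing.
It also fails if it takes over 54 s, if anything falls off the work surface, if the arm or the gripper's body presses on something with over 40 N, if the wrist force passes 120 N, or if a joint passes its speed limit or range.

ROBOT

A 6-joint arm with a two-finger parallel gripper is mounted at the origin on the work surface. World frame = base frame: x ahead of the robot, y to its left, z up, the work surface at z = 0. Lengths are in m, angles in rad, forces in N, time in s.
With the tool pointing down it reaches from about 0.35 to 0.975 m from the base axis. Payload 17.4 kg.
Tool frame: the origin (TCP) lies on the centre line of the jaws, within the pads' length; the fingertips stand 25 mm ahead of it and the grasp point (between the pads) lies 6 mm ahead of it; y points along the fingers, x is the direction in which the jaws open and shut, and the axes are right-handed (so a half turn about y gives the same grasp; the last joint's range is limited). The gripper opens to 85 mm and grips with 20 to 120 N. Pads are 22 mm wide; open, the fingers measure 114 mm over their backs; the gripper's body (76 mm by 85 mm) begins 54 mm behind the grasp point. The pads swing forward as they close: fully open they stand 13 mm farther back than shut.
Start: joints at [-1.179, 0.116, 1.442, -0, 1.584, -0.038], TCP at [0.281, -0.614, 0.256] pointing down, gripper open.
Joint ranges: [-2.83, 2.83], [-0.83, 2.19], [0.07, 2.5], [-1.14, 4.28], [0.01, 3], [-2.97, 2.97]. Speed limits (rad/s): [1.89, 1.89, 2.22, 3.14, 3.14, 3.14].

INTERFACE

Orientations are given as a unit quaternion [w, x, y, z].
In Python, from station import arm gives the robot as it stands.
- The arm moves only by the tool move_arm, never from a script. Its argument "rows" is text: rows parted by semicolons, each of 6 numbers parted by spaces: the shift along the tool's x, y, z in mm, then the turn, a rotation vector about the tool's x, y, z in degrees. A call has 1 to 5 rows; each row is the pose to reach, as a shift and turn from the pose commanded when the call began, along the tool's axes at that moment; what a row does not reach only later rows make up. A row lasts 1/8 s, in which the tool goes at most 62.5 mm and 10.7 degrees, less where a joint would pass 70% of its speed; a pose out of reach is approached as far as the arm can. A call with a gripper value outside its range is refused whole. "fingers" is the closure, from 0 (fully open) to 1 (shut), set as the call begins (left out, the last holds). The fingers move at their own pace and stop on an object; "newtons" is the grip in N (left out, the last holds). Time passes only in rows, so rows that repeat a pose let the fingers close. It gives the time, the measured TCP pose, the force and the opening at its end, in the units of the state.
- arm.observe(): the state, without advancing time (a new reading comes with each control period).
- arm.get_image(name): name is "side" or "top"; returns the picture (480x640x3 uint8, red, green, blue); there is no depth.
- arm.camera_model(name): a dict with "fovy" (degrees; the focal length in pixels is half the picture's height over the tangent of half this angle, whatever the lens; pixels are square), "cx", "cy" (the principal point, pixels), "R" (3x3) and "t" (3): a world point X has camera coordinates R X + t. Camera axes: x right, y down, z forward; pixel columns grow to the right and rows downward; lengths in m; the calibration is good to about 2 mm. A picture is of the moment at which its call begins. camera_model takes no time and is no camera call.
- arm.finish_job(): hands the job in, once; it reports no verdict.
The state is a dict: "time_s": time; "q": joint angles; "joint_velocities": joint speeds; "joint_torque": joint torques, N m; "tool_pos": TCP position; "eef_rot": TCP orientation; "wrist_force": force on the tool from outside, world axes, zero at the start; "torque": the same for the moment, N m; "grip_width": opening from 0.0 (shut) to 1.0 (fully open).
Only numpy, scipy, OpenCV 4.12 (cv2) and the standard library are available. Lean on these libraries where they do the work, as an engineer would, in place of code of your own. Each camera call takes 0.05 s, during which the arm holds its last target. There are 200 camera calls.

## Working session

There is one attempt and no reset: what is moved stays moved. The work goes in short steps, Python scripts to look and compute and a tool call to move; the robot and the scene stay as the last step left them, time stands still between calls to the robot, and variables do not carry over. Pictures are saved under pics/ and viewed, about 8 in all and at most 12, crops included, and the job is handed in when it is done.

Besides the shell and the picture viewer there is one more tool, called after ">>>" as a command line: name --argument value ..., lists and objects as JSON in quotes. move_arm: Moves the arm, as the interface text tells. Its arguments: {"type":"object","properties":{"rows":{"type":"string"},"fingers":{"type":"number"},"newtons":{"type":"number"}},"required":["rows"]}

```bash
mkdir -p pics; ls; python3 - <<'E'
from station import arm
import cv2
s=arm.observe(); print(s['time_s'],s['tool_pos'],s['eef_rot'])
for n in('side','top'):
    cv2.imwrite(f'pics/{n}0.png',arm.get_image(n)[:,:,::-1])
    c=arm.camera_model(n); print(n,c); print(-c['R'].T@c['t'] if hasattr(c['R'],'T') else '')
E
```

```text
pics
0.0 [ 0.28118392 -0.61346791  0.2555453 ] [ 0.59535957 -0.59490697  0.38220791 -0.38150988]
side {'fovy': 50.080403258310774, 'cx': 315.7735733025421, 'cy': 246.80067791302454, 'R': array([[ 0.83867182, -0.54436369,  0.01725547],
       [-0.3771759 , -0.60336682, -0.70262851],
       [ 0.39289683,  0.58276638, -0.71134761]]), 't': array([-0.49585056,  0.25764276,  1.42566964])}
[-0.04710855 -0.94530229  1.20372998]
top {'fovy': 51.25880651336088, 'cx': 317.0905041521817, 'cy': 234.49909618347374, 'R': array([[ 4.96890350e-03, -9.99987503e-01,  5.50508500e-04],
       [-9.93842100e-01, -4.99930527e-03, -1.10692761e-01],
       [ 1.10694130e-01,  2.90312489e-06, -9.93854521e-01]]), 't': array([-0.09523062,  0.55412903,  1.24648463])}
[ 0.41321142 -0.09246279  1.30021488]
```

View pics/side0.png

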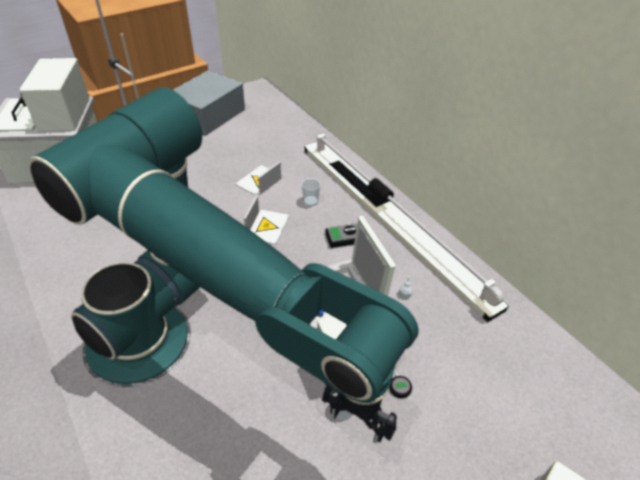

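View pics/top0.png

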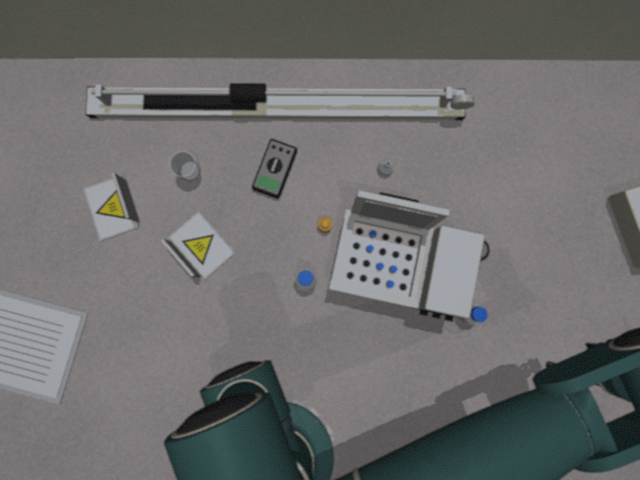

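The side view shows the lid at (372,258) and two notices, at (265,222) and (262,178), partly hidden by the arm. In the top view the two notices are at (200,247) and (110,208). The rightmost is the one at (200,247): its foot wall runs (165,240)-(198,278) and its panel lies to the upper right. The thermostat is at (400,255), with its lid edge at (360,192)-(448,212).

```bash
cat > h.py <<'E'
import numpy as np, cv2
from station import arm
def px(n,X):
    c=arm.camera_model(n); R=np.array(c['R']);t=np.array(c['t']); p=np.atleast_2d(X)@R.T+t
    f=240/np.tan(np.radians(c['fovy']/2)); return p[:,:2]/p[:,2:]*f+[c['cx'],c['cy']]
def ray(n,uv):
    c=arm.camera_model(n); R=np.array(c['R']);t=np.array(c['t']); f=240/np.tan(np.radians(c['fovy']/2))
    d=R.T@np.array([(uv[0]-c['cx'])/f,(uv[1]-c['cy'])/f,1]); return -R.T@t,d
def plane(n,uv,z):
    o,d=ray(n,uv); return o+d*(z-o[2])/d[2]
def tri(a,b):
    (o,d),(p,e)=ray('side',a),ray('top',b); s=np.linalg.lstsq(np.c_[d,-e],p-o,rcond=None)[0]
    P,Q=o+s[0]*d,p+s[1]*e; return (P+Q)/2,np.linalg.norm(P-Q)
E
python3 - <<'E'
import cv2,numpy as np
t=cv2.imread('pics/top0.png');s=cv2.imread('pics/side0.png')
r=lambda i,x,y,w,h,k:cv2.resize(i[y:y+h,x:x+w],None,fx=k,fy=k,interpolation=cv2.INTER_CUBIC)
A=np.zeros((600,800,3),np.uint8)
A[:420,:510]=r(t,325,185,170,140,3)
A[:300,510:800]=r(t,155,205,290//3+1,100,3)[:,:290]
A[300:600,510:800]=r(s,320,210,97,100,3)[:,:290]
A[420:600,:300]=r(s,220,190,100,60,3)
cv2.imwrite('pics/c1.png',A)
E
```

```text
(no output)
```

View pics/c1.png

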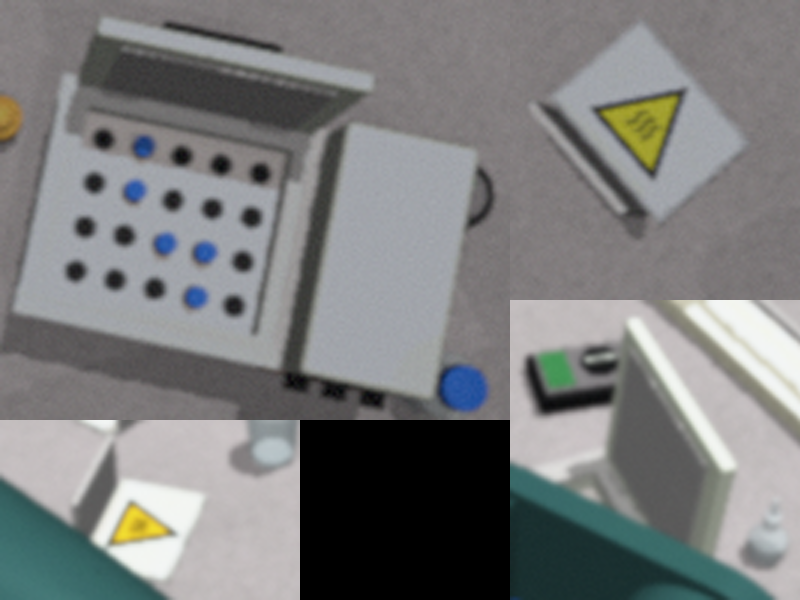

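The enlarged view shows all the corners I need: the deck, head, lid edge (358,191)/(449,210) in top, and the notice panel and toe edge.

```bash
python3 - <<'E'
from h import *
np.set_printoptions(precision=4,suppress=True)
# thermostat rigid fit
loc=np.array([[-95,105],[95,105],[-95,-105],[-95,-205],[95,-205],[95,-105]])/1e3
w=[plane('top',p,z)[:2] for p,z in [((329.3,289),.13),((345.7,210),.13),((426,309.3),.2),((470.3,317.7),.2),((483.3,235),.2),((440.3,226.3),.2)]]
w=np.array(w);lc,wc=loc.mean(0),w.mean(0)
U,S,V=np.linalg.svd((loc-lc).T@(w-wc));R=(U@V).T;o=wc-R@lc
yaw=np.arctan2(R[1,0],R[0,0]);print('thermo',o,yaw,np.degrees(yaw),'res mm',1e3*(loc@R.T+o-w))
h=o+R@[.088,0]
for a,b in (((395,266),(449.3,210)),((361,216.5),(358.3,190.7))):
    P,e=tri(a,b); l=R.T@(P[:2]-h); print('lid corner',P,e,'loc from hinge',l,P[2]-.132,
      'ang',np.degrees(np.arctan2(P[2]-.132,-l[0])+np.arctan2(.014,.173)))
for p,z in [((198.3,212.3),.004),((234,253.3),.004),((204,278.3),.004),((161.7,239.3),.08),((192.3,275.7),.08)]: print('notice',plane('top',p,z))
for n,p,z in [('bA',(306,278),.106),('bB',(479.5,314),.106),('brass',(325,224),.054),('beaker',(185,165),.04),('pyc',(386,168),.06)]: print(n,plane('top',p,z))
from scipy.spatial.transform import Rotation as Ro
s=arm.observe();q=s['eef_rot'];print(Ro.from_quat(q,scalar_first=True).as_matrix())
E
```

```text
thermo [ 0.4869 -0.2437] -0.20232618559161103 -11.59243651937992 res mm [[-1.2452 -0.2669]
 [-1.1812 -0.0553]
 [-0.3827  2.8863]
 [-2.8867  0.8548]
 [ 2.2659 -3.3195]
 [ 3.4299 -0.0994]]
lid corner [ 0.5764 -0.3599  0.3008] 0.001571650269643502 loc from hinge [ 0.023  -0.0959] 0.16876861323507925 ang 102.39882947823487
lid corner [ 0.6137 -0.1753  0.3013] 0.0012805356158104766 loc from hinge [0.0225 0.0925] 0.16928726701811891 ang 102.20493650800675
notice [0.6145 0.219  0.004 ]
notice [0.5074 0.123  0.004 ]
notice [0.4423 0.1989 0.004 ]
notice [0.5354 0.2884 0.08  ]
notice [0.4468 0.2105 0.08  ]
bA [ 0.442  -0.0666  0.106 ]
bB [ 0.3593 -0.4768  0.106 ]
brass [ 0.5787 -0.1122  0.054 ]
beaker [0.7319 0.2485 0.04  ]
pyc [ 0.7216 -0.2661  0.06  ]
[[ 0.4167 -0.0004  0.9091]
 [-0.9091  0.0009  0.4167]
 [-0.001  -1.      0.    ]]
```

>>> move_arm --rows "-20 -60 60 0 9 0; -40 -120 110 0 18 0; -60 -150 160 0 27 0; -80 -150 210 0 36.2 0; -100 -150 260 0 36.2 0" --fingers 1 --newtons 20

```text
time_s: 0.72
tool_pos: [0.4645, -0.426, 0.4059]
eef_rot: [-0.446, 0.446, -0.548, 0.549]
wrist_force: [0.6, -0.1, -0.1]
grip_width: 0.003
```

>>> move_arm --rows "-45 0 40 0 0 0; -90 0 80 0 0 0; -130 0 115 0 0 0; -170 0 135 0 0 0; -170 0 135 0 0 0"

```text
time_s: 1.35
tool_pos: [0.6316, -0.2855, 0.4036]
eef_rot: [0.448, -0.448, 0.548, -0.547]
wrist_force: [0.9, -0.1, -1.0]
grip_width: -0.004
```

```bash
python3 - <<'E'
from h import *
from scipy.spatial.transform import Rotation as Ro
s=arm.observe(); print(s['time_s'],s['tool_pos'],s['wrist_force'],s['q']);print(Ro.from_quat(s['eef_rot'],scalar_first=True).as_matrix().round(3))
a=arm.get_image('side');b=arm.get_image('top')
cv2.imwrite('pics/m1.png',np.vstack([a[:,:,::-1][100:400,100:500],b[:,:,::-1][120:420,100:500]]).copy())
E
```

```text
1.35 [ 0.6315994  -0.28553823  0.40364411] [ 0.88847107 -0.1284531  -1.04251326] [-4.61533555e-01  1.57624793e-01  1.15971345e+00  3.99747628e-04
  1.82569713e+00  1.30808323e+00]
[[-0.197 -0.001  0.98 ]
 [-0.98   0.001 -0.197]
 [-0.001 -1.    -0.001]]
```

View pics/m1.png

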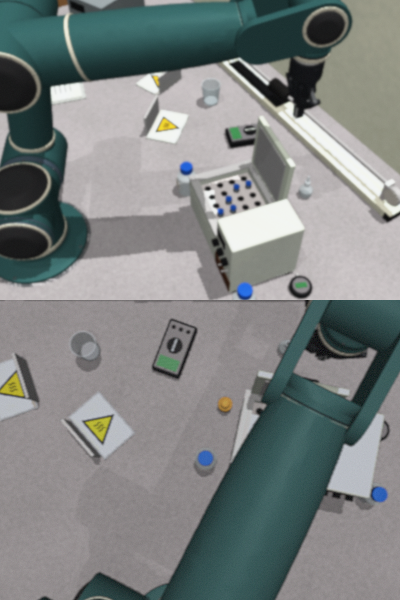

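Clear view: both notices at the upper left in both views, no third one; the gripper is behind and above the lid.

>>> move_arm --rows "0 35 0 0 0 0; 0 70 0 0 0 0; 0 105 0 0 0 0; 0 117 0 0 0 0; 0 117 0 0 0 0"

```text
time_s: 2.08
tool_pos: [0.6295, -0.2885, 0.2878]
eef_rot: [0.447, -0.447, 0.548, -0.548]
wrist_force: [-0.1, 0.6, 0.3]
grip_width: 0.001
```

>>> move_arm --rows "-8 0 -15 0 0 0; -15 0 -25 0 0 0; -15 0 -36 0 0 0; -15 0 -47 0 0 0; -15 0 -59 0 0 0"

```text
time_s: 2.7
tool_pos: [0.5745, -0.2613, 0.288]
eef_rot: [-0.447, 0.447, -0.548, 0.548]
wrist_force: [2.1, 0.3, -0.3]
grip_width: -0.002
```

>>> move_arm --rows "0 1 -11 0 0 0; 0 3.5 -22.5 0 0 0; 0 7 -33.5 0 0 0; 0 11 -44.5 0 0 0; 0 16 -54.5 0 0 0"

```text
time_s: 3.32
tool_pos: [0.521, -0.2504, 0.2713]
eef_rot: [-0.447, 0.447, -0.548, 0.548]
wrist_force: [2.9, -0.5, -0.7]
grip_width: -0.001
```

>>> move_arm --rows "0 6 -10 0 0 0; 0 13 -19 0 0 0; 0 20.5 -28 0 0 0; 0 28.5 -36 0 0 0; 0 37.5 -43 0 0 0"

```text
time_s: 3.95
tool_pos: [0.4791, -0.2417, 0.2336]
eef_rot: [0.447, -0.447, 0.548, -0.548]
wrist_force: [1.4, 0.7, 0.0]
grip_width: -0.001
```

>>> move_arm --rows "0 5.5 -4 0 0 0; 0 11.5 -7.5 0 0 0; 0 17.5 -11 0 0 0; 0 24 -14 0 0 0; 0 30 -16.5 0 0 0"

```text
time_s: 4.58
tool_pos: [0.4633, -0.2385, 0.2037]
eef_rot: [0.447, -0.447, 0.548, -0.548]
wrist_force: [0.7, 1.0, 0.7]
grip_width: -0.002
```

```bash
python3 - <<'E'
from h import *
s=arm.observe(); print(s['time_s'],s['tool_pos'],s['wrist_force'],s['torque'])
a=arm.get_image('side')[:,:,::-1]
cv2.imwrite('pics/m2.png',cv2.resize(a[190:390,250:450],None,fx=3,fy=3,interpolation=cv2.INTER_CUBIC))
E
```

```text
4.575 [ 0.46326858 -0.23845685  0.20367012] [0.69604698 0.96423709 0.66018282] [ 0.09670164 -0.15340588  0.02404124]
```

View pics/m2.png

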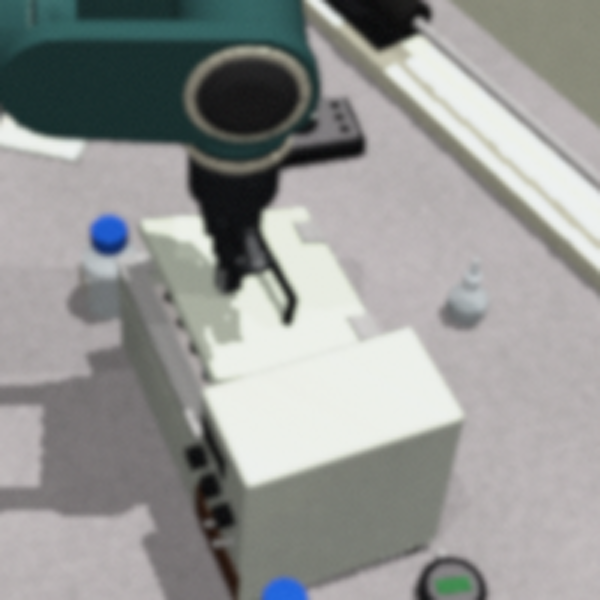

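The lid is almost down, with the closed fingertips on its plain outer strip near (230,280) in the crop, in front of the handle and clear of the steel.

>>> move_arm --rows "0 6.5 -2.5 0 0 0; 0 13 -4.5 0 0 0; 0 18.5 -5.5 0 0 0; 0 23.5 -6.5 0 0 0; 0 27.5 -7 0 0 0"

```text
time_s: 5.25
tool_pos: [0.4565, -0.2371, 0.1763]
eef_rot: [0.447, -0.447, 0.548, -0.548]
wrist_force: [-0.7, 0.1, 0.9]
grip_width: 0.003
```

>>> move_arm --rows "0 1.5 0 0 0 0; 0 3 0 0 0 0; 0 4.5 0 0 0 0; 0 5.5 0 0 0 0; 0 5.5 0 0 0 0"

```text
time_s: 5.88
tool_pos: [0.4566, -0.2371, 0.1711]
eef_rot: [0.447, -0.447, 0.548, -0.548]
wrist_force: [0.4, -0.1, 0.2]
grip_width: -0.002
```

>>> move_arm --rows "0 0.7 0 0 0 0; 0 1.4 0 0 0 0; 0 2 0 0 0 0; 0 2.5 0 0 0 0; 0 2.5 0 0 0 0"

```text
time_s: 6.5
tool_pos: [0.4567, -0.2372, 0.1709]
eef_rot: [-0.447, 0.447, -0.547, 0.548]
wrist_force: [-11.4, 5.7, 21.8]
grip_width: 0.002
```

Full contact at 22 N with the tool at exactly the shut height (0.1709), so the lid is down. I'll lift off and go over to the notice.

>>> move_arm --rows "0 -20 0 0 0 0; 0 -60 0 0 0 0; -40 -90 0 0 -9 0; -90 -100 -5 0 -18 0; -140 -100 -10 0 -27 0"

```text
time_s: 7.12
tool_pos: [0.4751, -0.0967, 0.2705]
eef_rot: [0.564, -0.563, 0.426, -0.428]
wrist_force: [1.0, -0.4, -0.6]
grip_width: 0.0
```

```bash
cat > st.py <<'E'
from h import *
from scipy.spatial.transform import Rotation as Ro
import sys
def rep(T,yaw):
    s=arm.observe(); M=Ro.from_quat(s['eef_rot'],scalar_first=True).as_matrix()
    print(s['time_s'],s['tool_pos'].round(4),s['wrist_force'].round(1),'shift mm',(1e3*M.T@(np.array(T)-s['tool_pos'])).round(1),'yaw now',np.degrees(np.arctan2(M[1,2],M[0,2])).round(1),'turn y',(np.degrees(np.arctan2(M[1,2],M[0,2]))-yaw).round(1))
E
python3 -c "
from st import *
rep((.522,.213,.26),41.9)
a=arm.get_image('side')[:,:,::-1];b=arm.get_image('top')[:,:,::-1]
k=lambda i:cv2.resize(i,None,fx=2,fy=2,interpolation=cv2.INTER_CUBIC)
cv2.imwrite('pics/m3.png',np.hstack([k(a[150:410,210:410]),k(b[150:410,150:350])]))"
```

```text
7.125 [ 0.4751 -0.0967  0.2705] [ 1.  -0.4 -0.6] shift mm [-285.5   10.5  128.8] yaw now 15.7 turn y -26.2
```

View pics/m3.png

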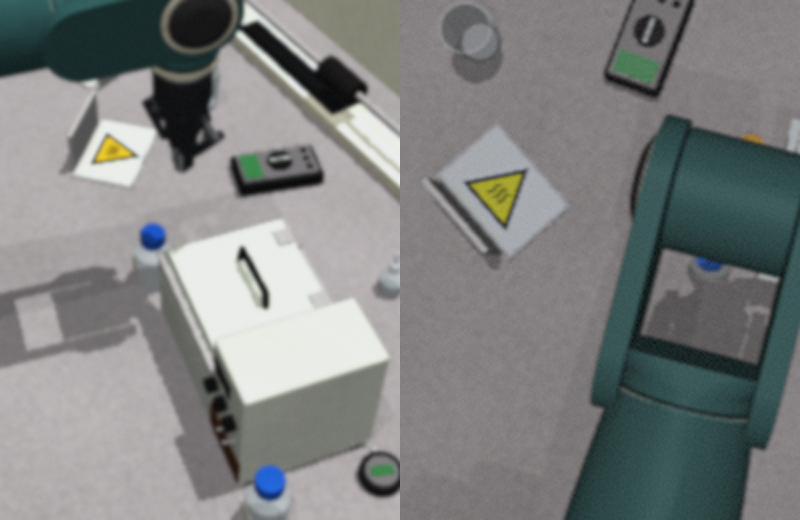

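The lid lies flat and shut, bystanders are untouched, and the notice is still lying at (500,190) in the right crop.

>>> move_arm --rows "-50 0 25 0 -8 0; -105 0 50 0 -17 0; -160 0 80 0 -26.2 0; -215 0 105 0 -26.2 0; -270 0 122 0 -26.2 0"

```text
time_s: 7.85
tool_pos: [0.521, 0.1965, 0.2691]
eef_rot: [0.645, -0.645, 0.29, -0.29]
wrist_force: [1.4, 0.5, 0.1]
grip_width: 0.004
```

```bash
python3 -c "
from st import *
rep((.524,.211,.085),41.9)"
```

```text
7.85 [0.521  0.1965 0.2691] [1.4 0.5 0.1] shift mm [ -8.9 184.1  11.8] yaw now 41.6 turn y -0.3
```

>>> move_arm --rows "0 45 4 0 0 0; 0 90 8 0 0 0; 0 135 12 0 0 0; 0 165 12 0 0 0; 0 182 12 0 0 0"

```text
time_s: 8.48
tool_pos: [0.5295, 0.2023, 0.0854]
eef_rot: [-0.645, 0.645, -0.29, 0.29]
wrist_force: [0.2, -0.2, 0.9]
grip_width: 0.0
```

>>> move_arm --rows "-4 0 0 0 0 0; -8 0 0 0 0 0; -13 0 0 0 0 0; -18 0 0 0 0 0; -23 0 0 0 0 0"

```text
time_s: 9.1
tool_pos: [0.5142, 0.2203, 0.087]
eef_rot: [0.645, -0.645, 0.29, -0.29]
wrist_force: [0.1, -0.3, 0.1]
grip_width: -0.004
```

```bash
python3 -c "
from st import *
rep((.489,.2505,.085),41.9)
a=arm.get_image('side')[:,:,::-1];b=arm.get_image('top')[:,:,::-1]
k=lambda i:cv2.resize(i,None,fx=3,fy=3,interpolation=cv2.INTER_CUBIC)
cv2.imwrite('pics/m4.png',np.hstack([k(a[140:300,200:330]),k(b[180:340,130:260])]))"
```

```text
9.1 [0.5142 0.2203 0.087 ] [ 0.1 -0.3  0.1] shift mm [-39.3   2.    1.2] yaw now 41.6 turn y -0.3
```

View pics/m4.png

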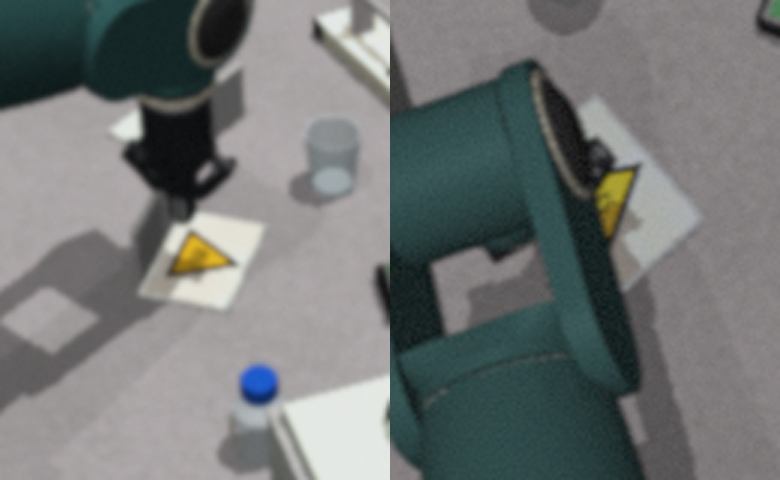

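The fingertips are just in front of the foot wall (near (180,205) left crop), above the panel, with no contact yet.

>>> move_arm --rows "-6 0 0 0 0 0; -12 0 0 0 0 0; -17 0 0 0 0 0; -22 0 0 0 0 0; -27 0 0 0 0 0"

```text
time_s: 9.82
tool_pos: [0.4963, 0.2403, 0.0867]
eef_rot: [0.645, -0.645, 0.29, -0.29]
wrist_force: [0.6, -0.2, 0.3]
grip_width: 0.002
```

>>> move_arm --rows "-4 0 0 0 0 0; -8 0 0 0 0 0; -12 0 0 0 0 0; -16 0 0 0 0 0; -20 0 0 0 0 0"

```text
time_s: 10.45
tool_pos: [0.483, 0.2553, 0.0867]
eef_rot: [0.645, -0.645, 0.29, -0.29]
wrist_force: [0.2, 0.5, -1.5]
grip_width: -0.001
```

>>> move_arm --rows "-4 0 0 0 0 0; -8 0 0 0 0 0; -12 0 0 0 0 0; -16 0 0 0 0 0; -20 0 0 0 0 0"

```text
time_s: 11.08
tool_pos: [0.4697, 0.2703, 0.0868]
eef_rot: [0.645, -0.645, 0.29, -0.29]
wrist_force: [-1.3, 0.7, 1.9]
grip_width: 0.006
```

```bash
python3 -c "
from st import *
rep((.489,.2505,.085),41.9)
a=arm.get_image('side')[:,:,::-1];b=arm.get_image('top')[:,:,::-1]
k=lambda i:cv2.resize(i,None,fx=3,fy=3,interpolation=cv2.INTER_CUBIC)
cv2.imwrite('pics/m5.png',np.hstack([k(a[140:300,200:330]),k(b[180:340,130:260])]))"
```

```text
11.075 [0.4697 0.2703 0.0868] [-1.3  0.7  1.9] shift mm [27.6  1.8  1.3] yaw now 41.6 turn y -0.3
```

View pics/m5.png

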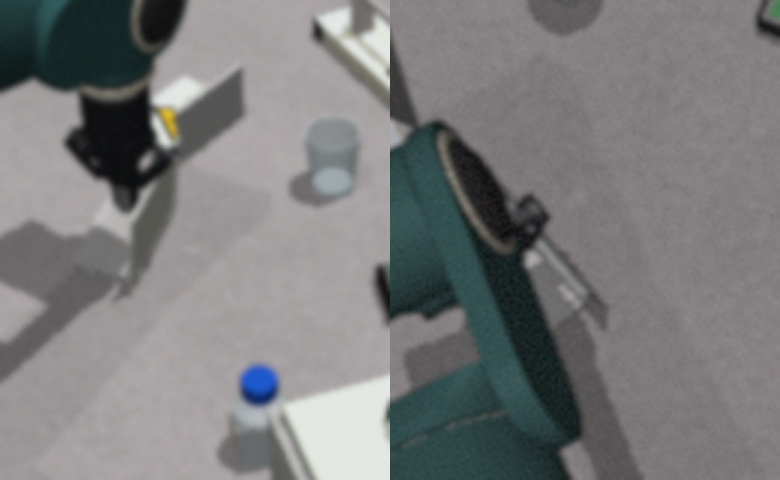

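The notice has rolled over and its panel is upright, perhaps still touching a knuckle. I'll move a little farther off and see whether the force goes to zero before lifting.

>>> move_arm --rows "-3 0 0 0 0 0; -6 0 0 0 0 0; -9 0 0 0 0 0; -12 0 0 0 0 0; -12 0 0 0 0 0"

```text
time_s: 11.8
tool_pos: [0.4617, 0.2791, 0.0866]
eef_rot: [0.645, -0.645, 0.29, -0.29]
wrist_force: [-0.3, 1.3, 3.4]
grip_width: 0.002
```

```bash
python3 -c "
from h import *
h=np.array([.489,.2505]);d=np.array([.744,.667]);e=np.array([.667,-.744])
for z in (0,.113):
  for k in (.074,-.074):
    P=np.r_[h+k*d,z]; print('std',z,((px('side',P)-[200,140])*3).round(),((px('top',P)-[130,180])*3+[390,0]).round())
for k in (.074,-.074):
    a=np.radians(55);P=np.r_[h+k*d+e*.113*np.cos(a),.113*np.sin(a)];print('55deg',((px('side',P)-[200,140])*3).round(),((px('top',P)-[130,180])*3+[390,0]).round())
a=arm.get_image('side')[:,:,::-1];b=arm.get_image('top')[:,:,::-1]
k=lambda i:cv2.resize(i,None,fx=3,fy=3,interpolation=cv2.INTER_CUBIC)
cv2.imwrite('pics/m6.png',np.hstack([k(a[140:300,200:330]),k(b[180:340,130:260])]))"
```

```text
std 0 [[175. 211.]] [[501. 177.]]
std 0 [[130. 296.]] [[610. 305.]]
std 0.113 [[169. 136.]] [[458. 163.]]
std 0.113 [[121. 220.]] [[578. 302.]]
55deg [[224. 160.]] [[528. 113.]]
55deg [[180. 245.]] [[646. 249.]]
```

View pics/m6.png

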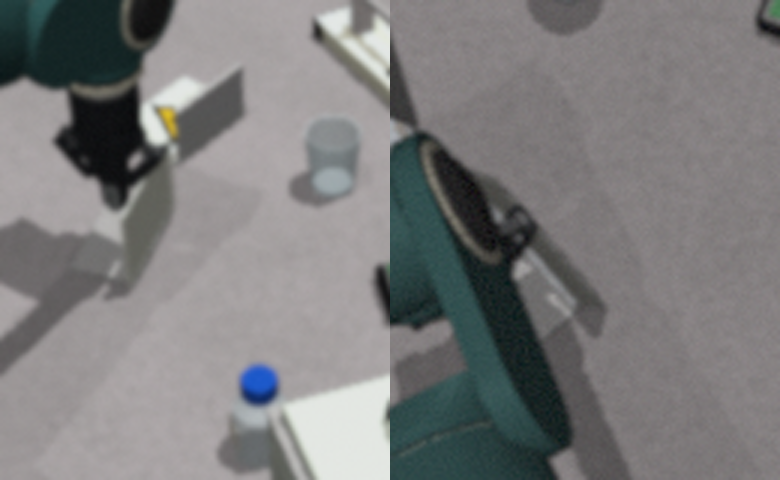

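The panel stands upright: its corners match the predicted ones for standing, (121,220)/(130,296) left and (578,302) right. Lifting straight out gently.

>>> move_arm --rows "0 -2 0 0 0 0; 0 -5 0 0 0 0; 0 -9 0 0 0 0; 0 -13 0 0 0 0; 0 -17 0 0 0 0"

```text
time_s: 12.52
tool_pos: [0.4619, 0.279, 0.104]
eef_rot: [0.645, -0.645, 0.29, -0.29]
wrist_force: [0.2, 0.3, -0.1]
grip_width: -0.001
```

Force is gone. I'll rise clear and swing back toward the start side for an unobstructed look.

>>> move_arm --rows "0 -20 0 0 0 0; 0 -50 0 0 0 0; 0 -95 0 0 0 0; 0 -145 0 0 0 0; 0 -195 0 0 0 0"

```text
time_s: 13.15
tool_pos: [0.4615, 0.2788, 0.3018]
eef_rot: [0.645, -0.645, 0.289, -0.29]
wrist_force: [1.1, -0.2, 0.7]
grip_width: 0.003
```

>>> move_arm --rows "45 0 -20 0 0 0; 95 0 -45 0 0 0; 145 0 -70 0 0 0; 195 0 -95 0 0 0; 245 0 -120 0 0 0"

```text
time_s: 13.78
tool_pos: [0.5349, 0.0143, 0.3003]
eef_rot: [0.645, -0.645, 0.289, -0.29]
wrist_force: [0.3, -0.8, 0.1]
grip_width: -0.001
```

>>> move_arm --rows "45 0 -20 0 0 0; 90 0 -40 0 0 0; 140 0 -60 0 0 0; 180 0 -80 0 0 0; 180 0 -80 0 0 0"

```text
time_s: 14.4
tool_pos: [0.5948, -0.174, 0.2993]
eef_rot: [-0.644, 0.645, -0.291, 0.291]
wrist_force: [-0.0, 0.8, -0.6]
grip_width: -0.002
```

```bash
python3 -c "
from st import *
rep((.489,.2505,.085),41.9)
a=arm.get_image('side')[:,:,::-1];b=arm.get_image('top')[:,:,::-1]
cv2.imwrite('pics/side9.png',a);cv2.imwrite('pics/top9.png',b)
k=lambda i:cv2.resize(i,(400,600),interpolation=cv2.INTER_CUBIC)
cv2.imwrite('pics/m7.png',np.hstack([k(a[120:420,220:420]),k(b[120:420,140:340])]))"
```

```text
14.4 [ 0.5948 -0.174   0.2993] [-0.   0.8 -0.6] shift mm [-388.2  214.2  201.9] yaw now 41.5 turn y -0.4
```

View pics/m7.png

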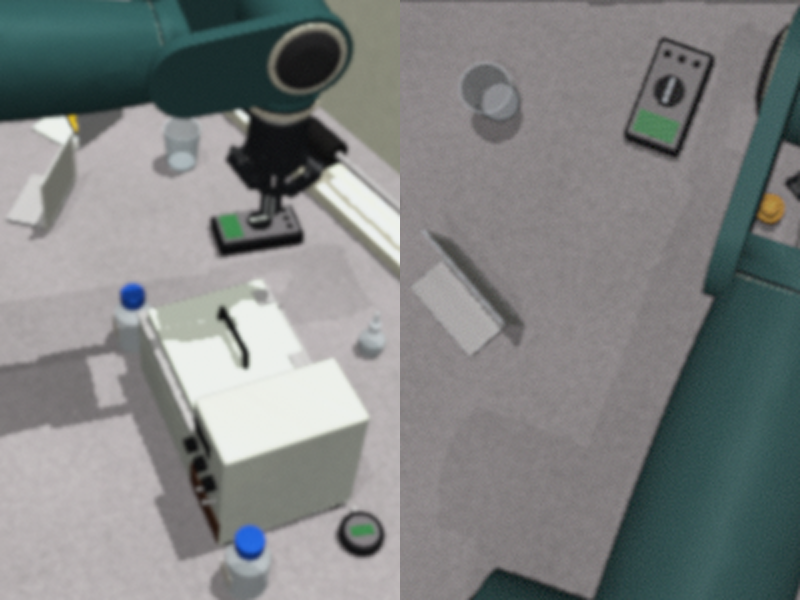

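Final picture: the notice stands on its foot (panel (430,235)-(520,340) right crop), the lid is flat, and the bystanders are in place. One numeric check of the notice, then I hand in.

```bash
python3 -c "
from h import *
c=[plane('top',p,.008)[:2] for p in ((146,262.5),(175,297.5))]
m=(c[0]+c[1])/2; print('toe mid',m,'expected',[.4356,.310])
arm.finish_job()"
```

```text
toe mid [0.43750577 0.30993833] expected [0.4356, 0.31]
the job is handed in; nothing more can be done
```

Both parts are done, in the order asked, and I handed the job in at about 14.5 s of the 54 s.

- **Lid:** I pushed it over with the closed fingertips on the plain strip of its outer face and eased it down at low force (about 3 N or less). At the end I pressed it onto its stop with a reading of about 22 N up and up to 13 N sideways. The tool height there, 0.1709 m, matches the shut position of 0.171 m. The pictures taken afterwards show it flat and shut; the fingers stayed on the outer face.
- **Notice:** I rolled the one farthest to the right over its heel edge by pushing on its foot. In the last picture it stands on its foot, and its toe edge is within about 2 mm of where it should be if rolled in place.
- **An odd reading:** after the notice rolled over, the wrist force read about 3.4 N upward, probably the gripper knuckle brushing the panel. It vanished when I lifted clear, and the notice stayed standing.
- **Other things on the bench:** the ones visible in the last pictures look unmoved. I did not measure their positions again. At hand-in the arm was clear of everything, and the force reading was about zero.

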